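# Pin the sander's work rest

## Robot

A 6-joint arm with a two-finger parallel gripper is mounted at the origin on the work surface. World frame = base frame: x ahead of the robot, y to its left, z up, the work surface at z = 0. Lengths are in mm, angles in rad, forces in N, time in s.
With the tool pointing down it reaches from about 375 to 925 mm from the base axis. Payload 5.7 kg.
Tool frame: the origin (TCP) lies midway between the tips of the shut fingers; the grasp point (between the pads) lies 19 mm behind it; z points along the fingers, y is the line along which they close (so a half turn about z gives the same grasp; the last joint's range is limited). The gripper opens to 88 mm and grips with 3 to 60 N. Pads are 20 mm wide; open, the fingers measure 115 mm over their backs; the gripper's body (75 mm by 178 mm) begins 61 mm behind the grasp point.
Start: joints at [-1.418, 0.359, 1.51, -0, 1.272, -0.115], TCP at [158.752, -578.584, 222.623] pointing down, gripper open.
Joint ranges: [-2.97, 2.97], [-1.01, 2.36], [0.21, 2.38], [-0.96, 4.11], [0.2, 2.71], [-2.98, 2.98]. Speed limits (rad/s): [2.39, 2.39, 3.14, 3.14, 3.14, 3.14].

## Interface

Orientations are given as a unit quaternion [x, y, z, w].
In Python, from bench import state, read_camera, finish_job gives the robot as it stands.
- The arm moves only by the tool step_arm, never from a script. Its argument "targets" is one flat list of numbers, 7 for each row, row after row: the shift along the tool's x, y, z scaled (see below), then the turn, a rotation vector about the tool's x, y, z scaled (see below), then the opening, from -1 (shut) to 1 (fully open). In form: [tx, ty, tz, wx, wy, wz, claw, tx, ty, tz, wx, wy, wz, claw, ...]. A call has 1 to 5 rows; each row shifts and turns the commanded pose from where the row before left it, along the tool's axes as they then stand; what a row does not reach is not made up. The controller multiplies each number of a shift by 0.02 m and each number of a turn by 6 degrees. A row lasts 1/12 s, in which the tool goes at most 41.7 mm and 7.16 degrees, less where a joint would pass 70% of its speed; a pose out of reach is approached as far as the arm can. A call with a number of a shift or a turn outside -1 to 1 is refused whole. A call with a gripper value outside its range is refused whole. The fingers move at their own pace and stop on an object; "squeeze" is the grip in N (left out, the last holds). Time passes only in rows, so rows that do not move let the fingers close. It gives the time, the measured TCP pose, the force, the opening and the grip force at its end, in the units of the state.
- state(): the state, without advancing time (a new reading comes with each control period).
- read_camera(name): name is "scene" or "side" or "wrist"; returns a dict with "color" (384x512x3 uint8, red, green, blue), "depth" (384x512 float32, mm along the optical axis (not along the pixel's ray), 0 where there is no reading), "fx", "fy", "cx", "cy" (pixels), "rvec" (rotation vector, rad) and "tvec" (3), from world to camera coordinates, as OpenCV has them. Camera axes: x right, y down, z forward; pixel columns grow to the right and rows downward; lengths in mm; the calibration is good to about 2 mm. A picture is of the moment at which its call begins.
- finish_job(): hands the job in; it is judged then, once.
The state is a dict: "t": time; "qpos": joint angles; "qvel": joint speeds; "tau": joint torques, N m; "eef_pos": TCP position; "ee_rot": TCP orientation; "wrist_force": force on the tool from outside, world axes, zero at the start; "torque": the same for the moment, N m; "gripper_width": finger opening in mm; "gripper_force": force on a finger pad.
Only numpy, scipy, OpenCV 4.12 (cv2) and the standard library are available. Lean on these libraries where they do the work, as an engineer would, in place of code of your own. Each camera call takes 0.05 s, during which the arm holds its last target. There are 200 camera calls.

## Task

The sander's work rest is loose in its fork: lock it. Lift the slim lock pin up and off its hook on the rack and push it down through the fork and the work rest's tongue until its collar sits flush on the fork, then let go of it. Leave the thick stub pin hanging on its hook and do not knock the other things on the bench about.

Things in the scene. Friction and masses are not known exactly. Their poses are not given: they have to be found in the camera images.
- lock_pin: slim steel lock pin, hanging on one of the rack's two hooks; 0.11 to 0.23 kg. Origin on its axis at the underside of its collar, z up along the axis. Below: round shank of diameter 14 mm, 66 mm long. Above: collar of diameter 28 mm, 6 mm thick, carrying the upright loop handle
- lock_pin_grip (a point): centre of the lock pin's loop handle, 33 mm above the pin's origin. The loop is rectangular, of 8 mm square bar, in the pin's own yz plane: 44 mm wide outside along y (fingers can close along y on its flat sides), 28 mm inside; top at 60 mm above the pin's origin, opening from 6 to 52 mm above it
- lock_pin_tip (a point): end of the lock pin's nose, 66 mm below its origin; the last 13 mm of the shank taper to diameter 7 mm
- stub_pin: the other pin on the rack, not wanted: same loop handle, but a thick short shank of diameter 26 mm, 40 mm long, under a collar of diameter 34 mm (too thick for the holes). Origin on its axis at the underside of the collar, z up
- rack: dark steel hook rack, fixed to the bench. Origin on the bench midway under the two pins; x points from the hooks' ends to the rail. Rail along y at x = 80 mm, top at z = 211 mm, on posts at y = +-145 mm as high; base plate from x = 50 to 120 mm, 12 mm thick. Hooks at y = -75 and +75 mm run from the rail to -x past the pins. A pin hangs near x = 0 with its origin at z = 152 mm
- hook_a (a point): end of the hook at the rack's y = -75 mm, at x = -25, z = 213 mm in the rack's frame. Each hook is a level round bar 8 mm thick, axis at z = 200 mm, with an upturned lip from x = -18 to -29 mm, top at z = 217 mm. A pin's loop must rise 14 mm to pass the lip (25 mm is right; at 40 mm its collar meets the hook), then come off along the rack's -x by 60 mm
- hook_b (a point): end of the other, equal hook, at the rack's y = +75 mm
- sander: drum sander fixed to the bench. Origin on the bench straight under the hole of its steel fork, z up. Base plate under the fork 12 mm thick. Towards the sander's +y stand the work rest's table (from y = 135 mm on, its top at z = 159 mm) and the drum and motor (from y = 220 mm on, up to 245 mm high)
- fork_top (a point): mouth of the fork's hole: its centre on the top face of the upper plate, 90 mm above the bench. The fork is two level plates 64 x 64 x 12 mm, one above the other, each with an upright round hole of diameter 18 mm in its middle, undersides 78 and 52 mm above the bench, joined by an upright web on the side away from the drum
- fork_bottom (a point): centre of the hole on the underside of the lower fork plate, 52 mm above the bench
- tongue_hole (a point): centre of the 18 mm hole in the work rest's tongue, a plate 12 mm thick (z = 65 to 77 mm) lying between the two fork plates
- work_rest (a joint): how far (m) the work rest and its tongue have shifted along the sander's y from the place where its hole is in line with the fork's: it has play of -0.003 to +0.003 and shifts with about 1 N. The pin's taper enters the tongue's hole at any value and draws it into line
- leg_a: a bystander: flesh-coloured hard plastic doll leg, 150 mm long, about 40 mm thick, lying on the bench near the robot; origin under its middle
- leg_b: a bystander: a second such doll leg, lying at the far side of the bench; origin under its middle
- tin: a bystander: plain metal can, diameter 70 mm, 110 mm tall, standing; origin at the centre of its underside
- wrench: a bystander: flat steel wrench, 180 mm long, lying on the right of the bench; origin under its middle
- brush: a bystander: hand brush, 190 mm long, lying on the right of the bench; origin under its middle
- sanding_block: a bystander: cork sanding block 110 x 60 x 30 mm, lying in front of the rack; origin at the centre of its underside
- spare_drum: a bystander: spare abrasive drum, brown ring of diameter 120 mm, 60 mm tall, standing on its flat side; origin at the centre of its underside
Mind the look-alikes: they are no part of the job. What is shaped like the lock_pin but pink is not meant. What is shaped like the stub_pin but blue is not meant.

How it is judged:
By the outcome, as a careful person would: the job done as asked, in the order asked, and still so for the second after the job is handed in, with the robot touching nothing.
It also fails if it takes over 51 s, if anything falls off the work surface, if the arm or the gripper's body presses on something with over 40 N, if the wrist force passes 120 N, or if a joint passes its speed limit or range.

## Working session

There is one attempt and no reset: what is moved stays moved. The work goes in short steps, Python scripts to look and compute and a tool call to move; the robot and the scene stay as the last step left them, time stands still between calls to the robot, and variables do not carry over. Pictures are saved under pics/ and viewed, at most 11 in all, crops included, and the job is handed in when it is done.

Besides the shell and the picture viewer there is one more tool, called after "Request:" as name(argument=value, ...), one argument or row to a line, values as JSON. step_arm: Moves the arm, as the interface text tells. Its arguments: {"type":"object","properties":{"targets":{"type":"array"},"squeeze":{"type":"number"}},"required":["targets"]}

```bash
mkdir -p pics; cat > h.py <<'E'
import numpy as np, cv2, pickle
from bench import state, read_camera, finish_job
def cam(n):
    c=read_camera(n); c['R']=cv2.Rodrigues(np.array(c['rvec'],float))[0]; c['t']=np.array(c['tvec'],float).ravel(); return c
def save(c,f): cv2.imwrite(f,c['color'][:,:,::-1])
def pt(c,u,v,d=None):
    d=c['depth'][int(v),int(u)] if d is None else d
    p=np.array([(u-c['cx'])/c['fx']*d,(v-c['cy'])/c['fy']*d,d]); return c['R'].T@(p-c['t'])
def ray(c,u,v,z):
    o=-c['R'].T@c['t']; r=c['R'].T@np.array([(u-c['cx'])/c['fx'],(v-c['cy'])/c['fy'],1]); return o+r*(z-o[2])/r[2]
def proj(c,p):
    q=c['R']@np.array(p,float)+c['t']; return q[0]/q[2]*c['fx']+c['cx'],q[1]/q[2]*c['fy']+c['cy']
def cloud(c):
    d=c['depth']; v,u=np.indices(d.shape); p=np.stack([(u-c['cx'])/c['fx']*d,(v-c['cy'])/c['fy']*d,d],-1); w=(p-c['t'])@c['R']; w[d==0]=np.nan; return w
E
python3 - <<'E'
from h import *
for n in ['scene','side']:
    c=cam(n); save(c,f'pics/{n}0.png'); pickle.dump(c,open(n+'.pkl','wb')); print(n,-c['R'].T@c['t'],c['fx'])
print(state())
E
```

```text
scene [1091.60159418   39.01076489  825.67629342] 351.940189569872
side [  442.34102469 -1143.47972848   671.45744579] 403.0305875755092
{'t': 0.1, 'qpos': array([-1.41807383e+00,  3.59447309e-01,  1.51130004e+00, -9.21850746e-06,
        1.27251379e+00, -1.15091366e-01]), 'qvel': array([-0.00039916, -0.00033682, -0.00332775,  0.00051979,  0.00114956,
        0.00017242]), 'tau': array([ 1.58353960e-03, -5.16356564e+01, -2.71407402e+01,  6.76543778e-02,
        2.78002006e-02, -3.10874543e-05]), 'eef_pos': array([ 158.67421416, -577.99899884,  221.89432384]), 'ee_rot': array([ 9.91047330e-01,  1.33508405e-01, -2.00995891e-05, -8.34009977e-04]), 'wrist_force': array([ 0.03974814,  0.50775574, -0.22237577]), 'torque': array([ 0.00295036, -0.01760789,  0.04870047]), 'gripper_force': 0.0, 'gripper_width': 88.01463052959171}
```

View pics/scene0.png

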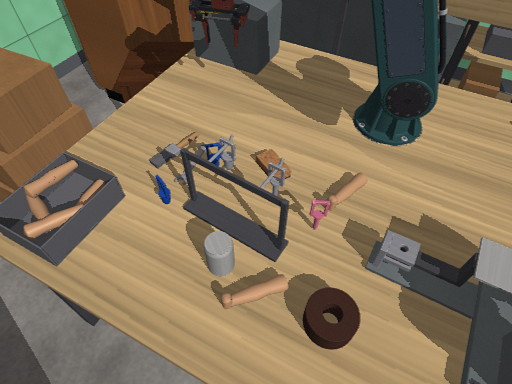

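View pics/side0.png

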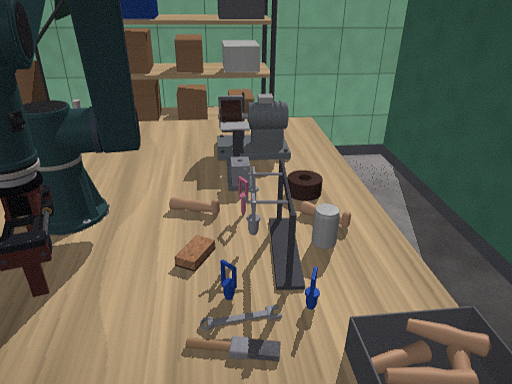

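The scene view shows the rack (rail from 185,155 to 285,205) with two grey pins near (228,152) and (275,178). A pink look-alike stands near (319,210) and blue ones near (213,152) and (163,188). The fork hole is near (404,249). I'll enlarge to tell the grey pins apart.

```bash
python3 - <<'E'
from h import *
s=pickle.load(open('scene.pkl','rb')); d=pickle.load(open('side.pkl','rb'))
a=cv2.resize(s['color'][120:270,150:350],(800,600),interpolation=cv2.INTER_CUBIC)
b=cv2.resize(d['color'][140:290,200:350],(600,600),interpolation=cv2.INTER_CUBIC)
cv2.imwrite('pics/a.png',a[:,:,::-1]);cv2.imwrite('pics/b.png',b[:,:,::-1])
w=cloud(s)
# rail / rack: points z>205..215 dark
W=w.reshape(-1,3); C=s['color'].reshape(-1,3).astype(int)
m=(abs(W[:,2]-211)<5)&(C.max(1)<90)&(W[:,0]>200)&(W[:,0]<900)&(abs(W[:,1])<600)
P=W[m]; print(m.sum(), np.c_[P,np.argwhere(m).ravel()%512,np.argwhere(m).ravel()//512][::max(1,m.sum()//25)].round())
# fork top plane
f=w[225:285,370:430].reshape(-1,3); k=abs(f[:,2]-90)<4
print(k.sum(), f[k].min(0),f[k].max(0),f[k].mean(0)); print(cv2.minAreaRect(f[k][:,:2].astype(np.float32)))
E
```

```text
519 [[ 239.   -6.  212.  385.  111.]
 [ 240.   17.  208.  393.  115.]
 [ 241.   29.  206.  397.  117.]
 [ 238.   59.  212.  409.  118.]
 [ 618. -408.  212.  184.  148.]
 [ 625. -401.  210.  185.  151.]
 [ 629. -390.  209.  188.  154.]
 [ 625. -366.  209.  197.  156.]
 [ 631. -356.  210.  199.  159.]
 [ 627. -336.  210.  207.  161.]
 [ 633. -323.  211.  210.  164.]
 [ 635. -311.  208.  214.  167.]
 [ 634. -295.  209.  220.  169.]
 [ 634. -275.  212.  227.  171.]
 [ 636. -264.  209.  231.  174.]
 [ 641. -258.  207.  232.  177.]
 [ 642. -241.  210.  238.  179.]
 [ 638. -220.  211.  247.  181.]
 [ 644. -214.  210.  248.  184.]
 [ 645. -201.  208.  253.  187.]
 [ 643. -182.  209.  261.  189.]
 [ 645. -165.  210.  267.  192.]
 [ 649. -156.  210.  270.  195.]
 [ 645. -138.  209.  278.  197.]
 [ 652. -135.  208.  278.  200.]
 [ 654. -124.  210.  282.  202.]]
762 [520.76060072 110.25012472  86.01687283] [589.25247813 191.14191289  92.22878197] [555.98753126 150.96909596  88.87169262]
((554.8201293945312, 150.8367156982422), (79.7100830078125, 67.19172668457031), 87.72883605957031)
```

View pics/a.png

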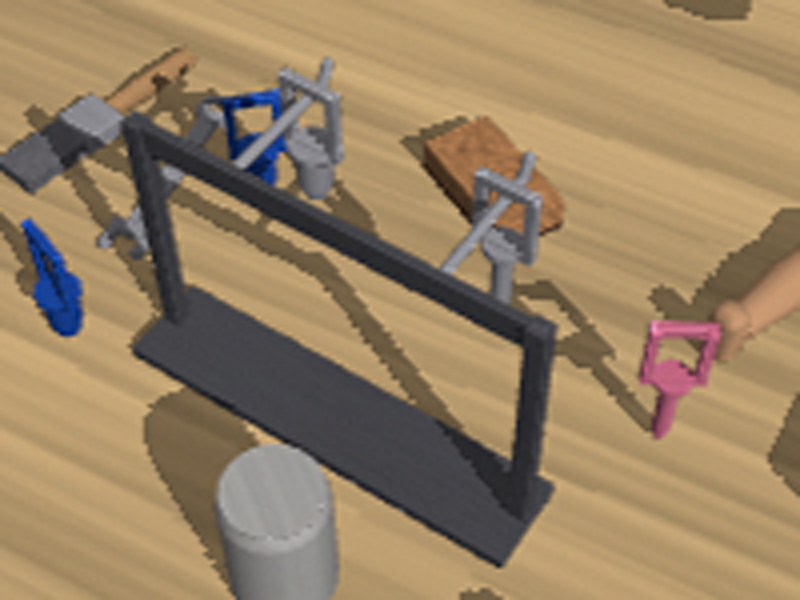

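View pics/b.png

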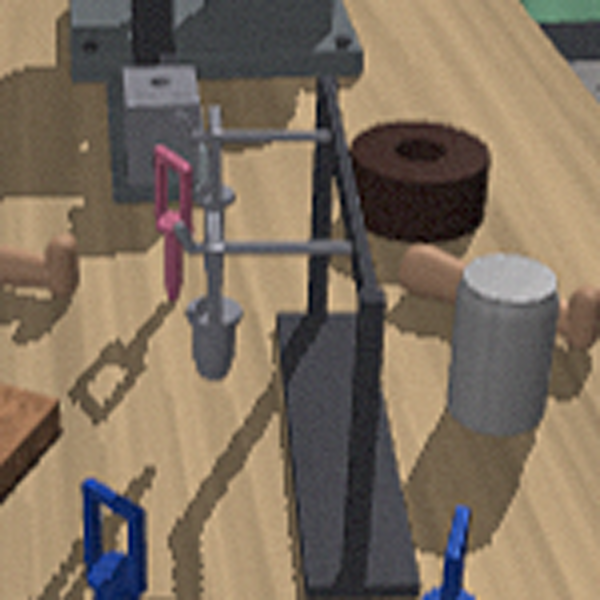

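The slim pin is on the hook at scene (275,178), whose shank is thin and long. In the crop it is the right-hand grey pin at (505,230). The left grey pin at crop (310,150) has the fat short shank and is the stub. The blue and pink ones, at crop (250,130), (55,280) and (680,370), are excluded by colour. The slim pin is therefore on the +y hook, and I'll measure it and the fork hole.

```bash
python3 - <<'E'
from h import *
s=pickle.load(open('scene.pkl','rb')); d=pickle.load(open('side.pkl','rb'))
for c,(u,v) in ((s,(404,249)),(d,(240,160.5))):
    g=c['color'].max(2).astype(int); r=4
    vv,uu=np.mgrid[int(v)-r:int(v)+r+1,int(u)-r-1:int(u)+r+2]; G=g[vv,uu]; print(G)
    wt=np.clip(np.percentile(G,70)-20-G,0,None); p=((uu*wt).sum()/wt.sum(),(vv*wt).sum()/wt.sum()); print(p,ray(c,*p,90).round(1))
# lock pin cloud
w=cloud(s)
def pts(u0,u1,v0,v1,f):
    W=w[v0:v1,u0:u1].reshape(-1,3); C=s['color'][v0:v1,u0:u1].reshape(-1,3).astype(int); return W[f(W,C)]
gray=lambda W,C:(abs(C[:,0]-C[:,2])<25)&(W[:,2]>140)&(W[:,2]<222)&(W[:,0]<620)
P=pts(255,300,150,205,gray)
for z in range(140,222,6):
    q=P[(P[:,2]>=z)&(P[:,2]<z+6)]
    if len(q): print(z,len(q),q.min(0)[:2].round(),q.max(0)[:2].round(),q.mean(0)[:2].round(1))
pink=lambda W,C:(C[:,0]-C[:,1]>60)&(C[:,2]-C[:,1]>20)
q=pts(300,340,190,235,pink); print('pink',q.min(0),q.max(0))
W=w.reshape(-1,3);m=(W[:,2]>50)&(W[:,0]>300)&(W[:,0]<900)&(abs(W[:,1])<500)
# guess pin and project
for P3 in ([566,-181,152],[566,-181,212],[558,-256,0]): print(P3,proj(s,P3),proj(d,P3))
E
```

```text
[[140 146 140 123 125 115 121 130 136 137 134]
 [137 139 129 117 105  92  85  97 118 141 141]
 [129 101  57  52  58  63  58  65  92 126 140]
 [129  74  26  28  35  49  61  58  70 105 140]
 [130  70  21  27  30  33  48  57  64  97 140]
 [140 130  82  28  26  30  35  53  74 107 137]
 [138 140 137 113  55  32  43  78 119 137 135]
 [136 137 137 139 140 138 131 142 140 139 138]
 [136 139 136 135 138 138 140 140 141 140 140]]
(np.float64(403.70612755314716), np.float64(248.7611504793664)) [558.7 159.2  90. ]
[[ 70  67  72  71  92 106  99 103 100  97 104]
 [128 124 131 128 140 142 139 140 140 136 138]
 [148 149 150 150 143 144 141 142 145 145 140]
 [145 140 136 113 110 109 119 128 142 145 140]
 [143 142 118  57  67  82  82 113 143 137 142]
 [139 142 131 106  98 110 119 133 144 142 144]
 [140 139 149 142 137 137 139 141 146 140 145]
 [131 136 134 132 145 136 143 141 130 128 132]
 [133 138 133 134 141 143 143 145 138 134 139]]
(np.float64(238.9920731707317), np.float64(157.8530487804878)) [552.6 182.1  90. ]
140 3 [ 568. -182.] [ 569. -176.] [ 568.6 -178.9]
152 52 [ 552. -195.] [ 577. -159.] 
[... 340 characters left out ...]
 606. -159.] [ 574.9 -180.2]
200 73 [ 543. -200.] [ 619. -159.] [ 581.7 -181.5]
206 65 [ 541. -201.] [ 618. -160.] [ 563.  -180.7]
212 9 [ 539. -180.] [ 566. -163.] [ 548.8 -176.1]
pink [532.7101528  -80.48508412  10.87229058] [560.39737685 -41.4576946  128.09019984]
[566, -181, 152] (np.float64(274.8896915795576), np.float64(182.430526675576)) (np.float64(255.18532435413726), np.float64(189.99746481694208))
[566, -181, 212] (np.float64(276.0847379292397), np.float64(166.12852054159828)) (np.float64(255.44011273406394), np.float64(170.10991939490407))
[558, -256, 0] (np.float64(250.46724364194475), np.float64(204.9090333052558)) (np.float64(254.9850570600121), np.float64(251.73881141521179))
```

```bash
cat >> h.py <<'E'
from scipy.spatial.transform import Rotation as Ro
def delta(target,yaw=None):
    """tool-frame shift in units (20mm), and turn units (6deg) needed; yaw = world angle (deg) of tool x"""
    st=state(); R=Ro.from_quat(st['ee_rot']).as_matrix(); d=R.T@(np.array(target,float)-st['eef_pos'])/20
    print('t',round(st['t'],2),'pos',st['eef_pos'].round(1),'F',st['wrist_force'].round(1),'w',round(st['gripper_width'],1)); print('shift',d.round(2))
    if yaw is not None:
        a=np.radians(yaw); T=np.c_[[np.cos(a),np.sin(a),0],[np.sin(a),-np.cos(a),0],[0,0,-1]]
        rv=Ro.from_matrix(R.T@T).as_rotvec(degrees=True)/6; print('turn',rv.round(2),'shift after turn',(T.T@(np.array(target,float)-st['eef_pos'])/20).round(2))
E
python3 - <<'E'
from h import *
s=pickle.load(open('scene.pkl','rb')); w=cloud(s)[150:205,255:300].reshape(-1,3)
C=s['color'][150:205,255:300].reshape(-1,3).astype(int)
for y0,y1 in ((-206,-194),(-166,-154)):
    q=w[(w[:,2]>162)&(w[:,2]<192)&(w[:,1]>y0)&(w[:,1]<y1)&(w[:,0]>545)&(w[:,0]<590)]; print(len(q),q.mean(0))
q=w[(w[:,2]>207)&(w[:,2]<215)&(w[:,0]>552)&(w[:,0]<585)]; p=np.polyfit(q[:,1],q[:,0],1); print(len(q),p,q.mean(0), q[:,1].min(),q[:,1].max())
for c,(u,v) in ((pickle.load(open('side.pkl','rb')),(239.7,160.3)),): print(ray(c,u,v,90))
delta([566,-180,262],-6)
E
```

```text
25 [ 563.53921531 -198.61632859  180.83804171]
32 [ 567.06134333 -161.44874303  177.74877869]
61 [1.11890340e-01 5.83909584e+02] [ 563.68374602 -180.76483123  210.51959868] -201.98788351143324 -159.5746000583506
[553.26423962 160.36117293  90.        ]
t 0.1 pos [ 158.7 -578.   221.9] F [ 0.   0.5 -0.2] w 88.0
shift [ 24.91 -13.8   -1.98]
turn [-0.02  0.    3.56] shift after turn [ 18.17 -21.92  -2.01]
```

Request:
step_arm(
  targets=[0,0,-0.5,0,0,0.89,1,0,0,-0.5,0,0,0.89,1,0,0,-0.5,0,0,0.89,1,0,0,-0.5,0,0,0.89,1,0,-1,0,0,0,0,1],
)

```text
t: 0.52
eef_pos: [160.7, -562.5, 264.2]
ee_rot: [0.998, -0.055, 0.0, 0.003]
wrist_force: [0.1, 0.4, 0.6]
gripper_width: 88.0
gripper_force: 0.0
```

Request:
step_arm(
  targets=[0.8,-1,0,0,0,0,1,0.8,-1,0,0,0,0,1,0.8,-1,0,0,0,0,1,0.8,-1,0,0,0,0,1,0.8,-1,0,0,0,0,1],
)

```text
t: 0.93
eef_pos: [251.4, -466.4, 262.3]
ee_rot: [0.999, -0.053, -0.0, -0.0]
wrist_force: [0.2, 1.2, 0.1]
gripper_width: 87.9
gripper_force: 0.0
```

Request:
step_arm(
  targets=[0.8,-1,0,0,0,0,1,0.8,-1,0,0,0,0,1,0.8,-1,0,0,0,0,1,0.8,-1,0,0,0,0,1,0.8,-1,0,0,0,0,1],
)

```text
t: 1.35
eef_pos: [341.4, -375.3, 262.3]
ee_rot: [0.999, -0.053, -0.0, -0.0]
wrist_force: [0.4, 0.3, -0.3]
gripper_width: 87.4
gripper_force: 0.0
```

Request:
step_arm(
  targets=[0.8,-1,0,0,0,0,1,0.8,-1,0,0,0,0,1,0.8,-1,0,0,0,0,1,0.8,-1,0,0,0,0,1,0.8,-1,0,0,0,0,1],
)

```text
t: 1.77
eef_pos: [431.5, -284.3, 262.4]
ee_rot: [0.999, -0.052, -0.0, -0.0]
wrist_force: [0.3, -0.3, 0.4]
gripper_width: 87.9
gripper_force: 0.0
```

```bash
python3 - <<'E'
from h import *
delta([566,-180,262],-6)
E
```

```text
t 1.77 pos [ 431.5 -284.3  262.4] F [ 0.3 -0.3  0.4] w 87.9
shift [ 6.14 -5.89  0.02]
turn [-0.    0.01 -0.  ] shift after turn [ 6.14 -5.89  0.02]
```

Request:
step_arm(
  targets=[1,-1,0,0,0,0,1,1,-1,0,0,0,0,1,1,-1,0,0,0,0,1,1,-1,0,0,0,0,1,1,-1,0,0,0,0,1],
)

```text
t: 2.18
eef_pos: [541.5, -195.3, 262.3]
ee_rot: [0.999, -0.052, -0.0, -0.0]
wrist_force: [0.2, 0.1, -0.0]
gripper_width: 88.1
gripper_force: 0.0
```

Request:
step_arm(
  targets=[0.7,-0.3,0,0,0,0,1,0,0,0,0,0,0,1,0,0,0,0,0,0,1],
)

```text
t: 2.43
eef_pos: [555.4, -191.6, 262.0]
ee_rot: [0.999, -0.052, -0.001, -0.0]
wrist_force: [-0.9, -0.7, -0.7]
gripper_width: 87.8
gripper_force: 0.0
```

```bash
python3 - <<'E'
from h import *
c=cam('wrist'); pickle.dump(c,open('wr.pkl','wb')); save(c,'pics/w0.png'); delta([566,-180,262],-6)
w=cloud(c).reshape(-1,3)
q=w[(w[:,2]>205)&(w[:,2]<216)&(abs(w[:,0]-566)<15)&(abs(w[:,1]+180)<30)]; print(len(q),q.mean(0),q.min(0),q.max(0))
if len(q): print(cv2.minAreaRect(q[:,:2].astype(np.float32)))
for p in ([566,-180,212],[566,-180,152]): print(proj(c,p))
E
```

```text
t 2.48 pos [ 554.7 -192.   262.1] F [-0.4 -1.2 -0.3] w 87.9
shift [ 0.5  -0.66  0.  ]
turn [-0.    0.02  0.  ] shift after turn [ 0.5  -0.66  0.01]
795 [ 562.78350912 -180.4049849   211.58313372] [ 551.08656364 -202.24431707  205.00012543] [ 580.92431536 -158.52411349  214.50206439]
((562.227783203125, -180.10430908203125), (29.87618637084961, 39.37035369873047), 28.823837280273438)
(np.float64(241.79287154480073), np.float64(191.72782238427908))
(np.float64(245.08550368493803), np.float64(174.23097913803412))
```

View pics/w0.png

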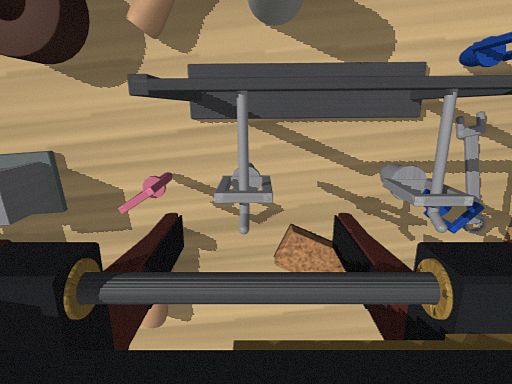

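The wrist view shows the lock pin's loop bar at (243,196), with the hook lip end at (244,230). The stub is at (445,200).

```bash
python3 - <<'E'
from h import *
c=pickle.load(open('wr.pkl','rb'))
for u,v in ((215,197),(272,195.5),(243.5,196)): print(ray(c,u,v,212).round(1), c['depth'][int(v),int(u)], pt(c,u,v).round(1))
w=cloud(c)
for v in range(170,212,3): print(v,w[v,225].round(0),w[v,262].round(0),w[v,236].round(0),c['color'][v,225])
E
```

```text
[ 564.  -159.6  212. ] 220.60123 [ 564.5 -159.9  213.6]
[ 560.8 -202.1  212. ] 222.4338 [ 560.7 -202.1  211.6]
[ 562.6 -180.9  212. ] 222.09077 [ 562.6 -180.9  212. ]
170 [ 542. -142.   -1.] [ 537. -195.    1.] [ 572. -173.  158.] [187 163 119]
173 [ 538. -141.    1.] [ 533. -195.    1.] [ 569. -172.  158.] [192 166 116]
176 [ 567. -162.  157.] [ 564. -196.  158.] [ 567. -172.  159.] [79 77 81]
179 [ 567. -163.  169.] [ 564. -195.  171.] [ 564. -172.  160.] [81 81 86]
182 [ 567. -164.  181.] [ 564. -195.  181.] [ 561. -171.  160.] [83 82 83]
185 [ 567. -165.  191.] [ 564. -195.  191.] [ 558. -171.  158.] [85 83 85]
188 [ 567. -166.  199.] [ 564. -195.  200.] [ 556. -171.  160.] [67 69 69]
191 [ 567. -167.  209.] [ 564. -195.  209.] [ 566. -176.  210.] [82 81 83]
194 [ 566. -168.  214.] [ 563. -195.  213.] [ 565. -176.  213.] [147 149 150]
197 [ 563. -167.  212.] [ 561. -195.  214.] [ 563. -175.  213.] [137 138 140]
200 [ 561. -167.  212.] [ 558. -194.  212.] [ 560. -175.  213.] [142 142 146]
203 [ 493. -135.    2.] [ 488. -190.    2.] [ 491. -151.    0.] [114  95  67]
206 [ 488. -135.    1.] [ 482. -190.    1.] [ 486. -151.    1.] [121 104  77]
209 [ 483. -134.   -0.] [ 477. -189.    0.] [ 482. -151.    2.] [109  94  68]
```

```bash
python3 - <<'E'
from h import *
delta([563,-181,170],-5.5)
E
```

```text
t 2.48 pos [ 554.7 -192.   262.1] F [-0.4 -1.2 -0.3] w 87.9
shift [ 0.36 -0.59  4.6 ]
turn [-0.    0.02 -0.08] shift after turn [ 0.36 -0.59  4.61]
```

Request:
step_arm(
  targets=[0.36,-0.59,0.4,0,0,0,1,0,0,0.6,0,0,0,1,0,0,0.6,0,0,0,1,0,0,0.6,0,0,0,1,0,0,0,0,0,0,1],
)

```text
t: 2.9
eef_pos: [561.7, -180.2, 215.8]
ee_rot: [0.999, -0.053, -0.002, -0.001]
wrist_force: [-0.4, 0.3, 0.3]
gripper_width: 87.8
gripper_force: 0.0
```

```bash
python3 - <<'E'
from h import *
delta([563,-181,170],-5.5)
E
```

```text
t 2.9 pos [ 561.7 -180.2  215.8] F [-0.4  0.3  0.3] w 87.8
shift [0.08 0.04 2.29]
turn [-0.02  0.05 -0.1 ] shift after turn [0.07 0.03 2.29]
```

Request:
step_arm(
  targets=[0.07,0.03,0.6,0,0,0,1,0,0,0.6,0,0,0,1,0,0,0.6,0,0,0,1,0,0,0.45,0,0,0,1,0,0,0,0,0,0,1],
)

```text
t: 3.32
eef_pos: [564.0, -181.4, 171.7]
ee_rot: [0.999, -0.053, -0.001, -0.001]
wrist_force: [0.1, 0.3, -0.4]
gripper_width: 88.0
gripper_force: 0.0
```

Request:
step_arm(
  targets=[0,0,0,0,0,0,0.2,0,0,0,0,0,0,0.1,0,0,0,0,0,0,0,0,0,0,0,0,0,-0.3,0,0,0,0,0,0,-0.3],
  squeeze=25,
)

```text
t: 3.73
eef_pos: [565.5, -181.9, 174.2]
ee_rot: [0.999, -0.052, 0.0, 0.0]
wrist_force: [-0.9, 0.1, 0.8]
gripper_width: 57.7
gripper_force: 0.0
```

Request:
step_arm(
  targets=[0,0,0,0,0,0,-0.3,0,0,0,0,0,0,-0.3,0,0,0,0,0,0,-0.3,0,0,0,0,0,0,-0.3],
)

```text
t: 4.07
eef_pos: [565.3, -181.8, 173.8]
ee_rot: [0.999, -0.052, 0.0, -0.0]
wrist_force: [0.1, 0.3, 0.6]
gripper_width: 44.1
gripper_force: 25.0
```

Request:
step_arm(
  targets=[0,0,-0.4,0,0,0,-0.3,0,0,-0.4,0,0,0,-0.3,0,0,-0.4,0,0,0,-0.3,0,0,0,0,0,0,-0.3,0,0,0,0,0,0,-0.3],
  squeeze=35,
)

```text
t: 4.48
eef_pos: [565.8, -182.1, 198.7]
ee_rot: [0.999, -0.052, 0.001, 0.0]
wrist_force: [0.2, -0.5, -1.7]
gripper_width: 43.7
gripper_force: 35.0
```

```bash
python3 - <<'E'
from h import *
c=cam('side'); st=state(); print(st['eef_pos'],st['wrist_force'],st['gripper_width'])
b=cv2.resize(c['color'][130:240,210:320],(600,600),interpolation=cv2.INTER_CUBIC); cv2.imwrite('pics/c.png',b[:,:,::-1])
E
```

```text
[ 565.32127044 -181.88433223  198.04322675] [ 0.06885708 -0.15664511 -0.59156625] 43.90089236778284
```

View pics/c.png

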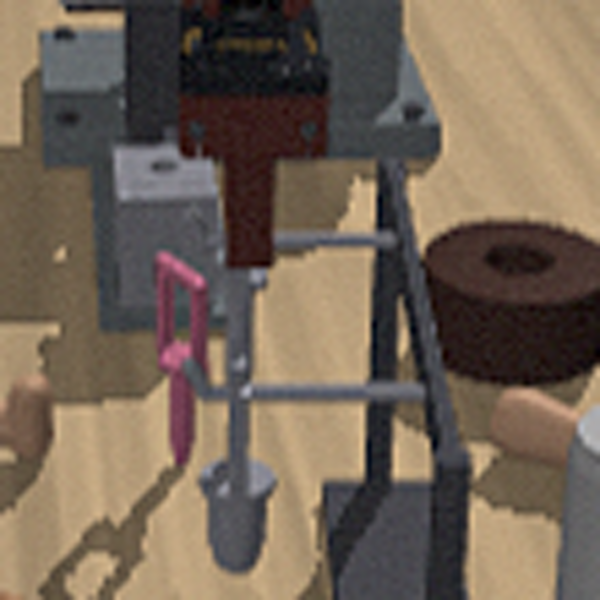

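The pin is in the fingers and raised about 24 mm. The stub still hangs at crop (238,510).

Request:
step_arm(
  targets=[-0.6,0,0,0,0,0,-0.3,-0.7,0,0,0,0,0,-0.3,-0.8,0,0,0,0,0,-0.3,-0.8,0,0,0,0,0,-0.3,-0.8,0,0,0,0,0,-0.3],
)

```text
t: 4.95
eef_pos: [490.5, -173.8, 197.2]
ee_rot: [0.999, -0.052, -0.0, -0.0]
wrist_force: [0.7, -0.3, -0.8]
gripper_width: 44.0
gripper_force: 35.0
```

Request:
step_arm(
  targets=[0,0,-0.6,0,0,0,-0.3,0,0,-0.8,0,0,0,-0.3,0,0,-0.8,0,0,0,-0.3,0,-0.4,0,0,0,0,-0.3,0,-0.8,0,0,0,0,-0.3],
)

```text
t: 5.37
eef_pos: [494.8, -151.1, 242.1]
ee_rot: [0.999, -0.053, 0.001, 0.001]
wrist_force: [-0.1, 0.7, -1.2]
gripper_width: 43.8
gripper_force: 35.0
```

```bash
python3 - <<'E'
from h import *
delta([556,160,240],-5.5)
E
```

```text
t 5.37 pos [ 494.8 -151.1  242.1] F [-0.1  0.7 -1.2] w 43.8
shift [  1.39 -15.79   0.09]
turn [ 0.01 -0.02 -0.1 ] shift after turn [  1.56 -15.78   0.1 ]
```

Request:
step_arm(
  targets=[0,-1,0,0,0,0,-0.3,0,-1,0,0,0,0,-0.3,0,-1,0,0,0,0,-0.3,0,-1,0,0,0,0,-0.3,0,-1,0,0,0,0,-0.3],
)

```text
t: 5.78
eef_pos: [503.9, -49.1, 240.5]
ee_rot: [0.999, -0.053, -0.001, -0.0]
wrist_force: [0.5, 0.5, -1.6]
gripper_width: 43.8
gripper_force: 35.0
```

Request:
step_arm(
  targets=[0,-1,0,0,0,0,-0.3,0,-1,0,0,0,0,-0.3,0,-1,0,0,0,0,-0.3,0,-1,0,0,0,0,-0.3,0,-1,0,0,0,0,-0.3],
)

```text
t: 6.2
eef_pos: [514.3, 50.4, 240.5]
ee_rot: [0.999, -0.052, -0.001, -0.0]
wrist_force: [1.2, -0.2, -1.7]
gripper_width: 43.7
gripper_force: 35.0
```

Request:
step_arm(
  targets=[0,-1,0,0,0,0,-0.3,0,-1,0,0,0,0,-0.3,0,-1,0,0,0,0,-0.3,0,-0.5,0,0,0,0,-0.3,0,0,0,0,0,0,-0.3],
)

```text
t: 6.62
eef_pos: [521.9, 120.4, 240.8]
ee_rot: [0.999, -0.051, -0.001, -0.0]
wrist_force: [0.1, 0.3, -2.7]
gripper_width: 43.7
gripper_force: 35.0
```

Request:
step_arm(
  targets=[0,-0.5,0,0,0,0,-0.3,0,-0.5,0,0,0,0,-0.3,0,0,0,0,0,0,-0.3,0,0,0,0,0,0,-0.3],
)

```text
t: 6.95
eef_pos: [524.5, 138.2, 241.6]
ee_rot: [0.999, -0.052, -0.0, 0.0]
wrist_force: [0.4, -0.0, -1.2]
gripper_width: 43.9
gripper_force: 35.0
```

```bash
python3 - <<'E'
from h import *
delta([556,160,240],-5.5)
for n in ('wrist','scene','side'):
    c=cam(n); pickle.dump(c,open(n[:2]+'2.pkl','wb')); save(c,f'pics/{n}2.png')
    for p in ([556,160,90],): print(n,proj(c,p))
E
```

```text
t 6.95 pos [524.5 138.2 241.6] F [ 0.4 -0.  -1.2] w 43.9
shift [ 1.45 -1.25  0.08]
turn [ 0.    0.   -0.08] shift after turn [ 1.46 -1.23  0.08]
wrist (np.float64(234.75897085870315), np.float64(147.64846742749808))
scene (np.float64(404.29641210408994), np.float64(248.01143947479693))
side (np.float64(240.47982288371765), np.float64(160.31128994277947))
```

View pics/wrist2.png

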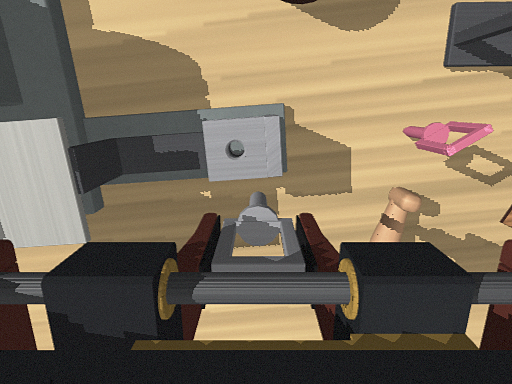

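The wrist view shows the fork hole at (236,148). The held pin's loop is around (260,245), its collar around (261,222) and its nose at about (257,193). I'll measure hole against pin in this same camera.

```bash
python3 - <<'E'
from h import *
c=pickle.load(open('wr2.pkl','rb')); 
g=c['color'].max(2).astype(np.uint8)
def hole(c,u0,u1,v0,v1,thr):
    g=c['color'].max(2); m=(g[v0:v1,u0:u1]<thr).astype(np.uint8)
    cs,_=cv2.findContours(m,cv2.RETR_EXTERNAL,cv2.CHAIN_APPROX_NONE); k=max(cs,key=cv2.contourArea); (a,b),ax,_=cv2.fitEllipse(k); print('hole',a+u0,b+v0,ax,ray(c,a+u0,b+v0,90).round(1)); return a+u0,b+v0
hole(c,222,250,135,162,100)
sc=pickle.load(open('sc2.pkl','rb')); sd=pickle.load(open('si2.pkl','rb'))
w=cloud(c)
for v in range(186,232,3):
    r=[u for u in range(235,285) if 100<w[v,u,2]<235 and np.ptp(c['color'][v,u].astype(int))<30]
    if r: print(v,r[0],r[-1],(r[0]+r[-1])/2,len(r),w[v,(r[0]+r[-1])//2].round(1))
st=state()['eef_pos']; R=Ro.from_quat(state()['ee_rot']).as_matrix()
for dx in (-3,0):
  for z in (153.6,160,180,205,219.6,225.6): 
    p=st+R@np.array([dx,0,0]); p[2]=z; print(dx,z,np.round(proj(c,p),1))
E
```

```text
hole 234.17029094696045 150.31242179870605 (13.138579368591309, 15.579392433166504) [553.3 161.   90. ]
192 254 261 257.5 8 [527.7 139.2 169.8]
195 251 264 257.5 14 [527.8 139.2 178.9]
198 250 265 257.5 16 [528.  139.2 187.8]
201 249 266 257.5 18 [528.2 139.1 195.9]
204 249 266 257.5 18 [534.9 138.4 223.6]
207 246 269 257.5 24 [533.5 138.5 225.5]
210 243 273 258.0 31 [532. 138. 227.]
213 240 275 257.5 36 [530.1 138.9 227. ]
216 239 276 257.5 37 [528.  139.1 226.8]
219 235 284 259.5 50 [525.3 138.1 225.4]
222 235 284 259.5 49 [523.9 138.2 226.9]
225 235 283 259.0 49 [522.  138.4 227.2]
228 235 280 257.5 46 [520.3 139.9 227.7]
231 235 280 257.5 46 [517.9 140.2 227. ]
-3 153.6 [259.1 193.5]
-3 160 [259.2 195.6]
-3 180 [259.3 202.8]
-3 205 [259.5 213.7]
-3 219.6 [259.7 221.2]
-3 225.6 [259.7 224.7]
0 153.6 [259.2 190.2]
0 160 [259.2 192.2]
0 180 [259.3 199.2]
0 205 [259.5 209.7]
0 219.6 [259.7 217. ]
0 225.6 [259.7 220.3]
```

View pics/scene2.png

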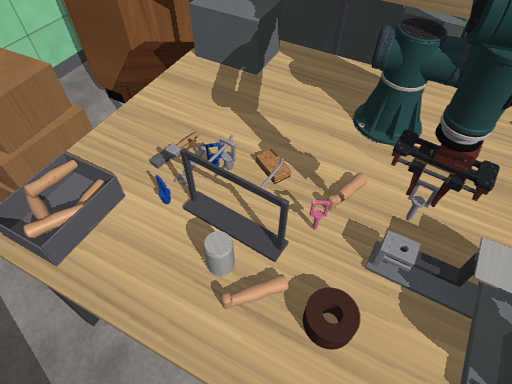

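```bash
python3 - <<'E'
from h import *
from scipy.optimize import least_squares
c=pickle.load(open('wr2.pkl','rb')); print('cam',-c['R'].T@c['t'])
g=c['color'].max(2)
print(g[136:162,220:252])
# collar outer edge, rows 206..217, cast on collar top plane
pts=[]
for v in range(206,218):
    r=[u for u in range(225,290) if 150<c['depth'][v,u]<260 and np.ptp(c['color'][v,u].astype(int))<25]
    r=[u for u in r if abs(u-257.5)<22]
    print(v,r[0],r[-1]); pts+=[ray(c,r[0]-.5,v,225.6)[:2],ray(c,r[-1]+.5,v,225.6)[:2]]
pts=np.array(pts); f=least_squares(lambda p:np.hypot(*(pts-p).T)-14,[523,138],loss='soft_l1'); print(f.x,f.fun.round(1))
# shank axis at z: edges
p=ray(c,257.5,191.5,153.6); print('tip far edge',p)
print(state()['eef_pos'])
E
```

```text
cam [593.86676117 131.82655989 404.55033025]
[[167 160 165 170 163 166 164 163 166 161 162 158 162 165 162 161 163 166
  165 165 163 163 164 166 164 166 168 160 168 164 167 165]
 [166 166 162 161 166 166 163 160 164 167 160 162 162 169 169 163 166 167
  165 169 166 167 166 167 162 167 168 171 163 165 169 164]
 [165 165 168 169 170 165 170 169 167 168 169 171 172 169 166 173 169 163
  165 168 162 164 162 165 164 163 171 168 168 162 170 161]
 [173 165 166 165 167 163 167 167 163 170 165 170 174 159 147 157 160 156
  167 167 166 165 164 167 168 166 162 166 168 171 168 171]
 [166 167 168 166 164 166 161 163 163 171 172 150 119 113 115 122 125 131
  145 149 157 171 173 165 174 173 176 168 168 169 168 170]
 [167 169 166 169 169 166 168 172 178 153 118 101 106 116 122 132 131 107
  125 136 144 156 171 171 166 166 168 166 167 168 162 166]
 [171 171 172 170 170 173 170 174 151 113 103 114 130 137 133 135 130 127
  126 133 138 147 156 164 161 164 165 160 162 162 160 163]
 [166 166 168 170 163 167 171 149 116  96  87 129 138 133 131 138 131 129
  130 129 127 142 155 157 161 161 162 161 162 161 
[... 2093 characters left out ...]
68 165 165 164 165 169 169 167 163 166 167]
 [170 169 167 165 165 168 163 169 166 165 168 167 166 168 166 164 165 169
  167 166 165 168 166 166 166 171 168 167 168 168 164 164]
 [164 169 170 163 168 168 164 166 169 166 168 167 171 171 169 167 165 163
  165 160 165 167 165 162 164 162 163 157 162 166 163 156]]
206 247 268
207 246 269
208 245 270
209 244 271
210 243 273
211 242 274
212 240 275
213 240 275
214 239 276
215 239 276
216 239 276
217 238 276
[521.66789223 139.4135307 ] [ 0.4  0.4  0.2  0.1 -0.  -0.1 -0.2 -0.2 -0.2  0.2 -0.2  0.2  0.3  0.3
 -0.1 -0.1  0.1  0.1 -0.2 -0.2 -0.5 -0.5 -0.2 -0.8]
tip far edge [523.49150949 139.25722646 153.6       ]
[524.47461841 137.69875613 241.70254177]
```

```bash
python3 - <<'E'
from h import *
delta([558.3,158.8,192],-5.5)
E
```

```text
t 7.1 pos [524.5 137.7 241.7] F [ 0.4 -0.4 -1.9] w 43.9
shift [ 1.57 -1.23  2.48]
turn [ 0.    0.   -0.09] shift after turn [ 1.58 -1.21  2.49]
```

Request:
step_arm(
  targets=[0.5,-0.4,0,0,0,0,-0.3,0.5,-0.4,0.2,0,0,0,-0.3,0.57,-0.43,0.6,0,0,0,-0.3,0,0,0.6,0,0,0,-0.3,0,0,0.6,0,0,0,-0.3],
)

```text
t: 7.52
eef_pos: [559.8, 159.7, 201.1]
ee_rot: [0.999, -0.052, 0.001, -0.0]
wrist_force: [-0.9, 0.3, -2.4]
gripper_width: 43.7
gripper_force: 35.0
```

Request:
step_arm(
  targets=[0,0,0.4,0,0,0,-0.3,0,0,0,0,0,0,-0.3,0,0,0,0,0,0,-0.3],
)

```text
t: 7.77
eef_pos: [558.2, 159.3, 193.3]
ee_rot: [0.999, -0.053, -0.001, 0.0]
wrist_force: [0.3, 0.3, -0.7]
gripper_width: 44.0
gripper_force: 35.0
```

```bash
python3 - <<'E'
from h import *
delta([558.3,158.8,192],-5.5)
ims=[]
for n in ('scene','side','wrist'):
    c=cam(n); pickle.dump(c,open(n[:2]+'3.pkl','wb')); u,v=map(int,proj(c,[556,160,95])); print(n,u,v)
    r=33 if n!='wrist' else 50
    ims.append(cv2.resize(c['color'][max(v-r,0):v+r,u-r:u+r],(266,266),interpolation=cv2.INTER_CUBIC)); print(max(v-r,0),u-r,266/2/r)
cv2.imwrite('pics/d.png',np.hstack(ims)[:,:,::-1])
E
```

```text
t 7.77 pos [558.2 159.3 193.3] F [ 0.3  0.3 -0.7] w 44.0
shift [0.01 0.02 0.06]
turn [ 0.    0.01 -0.09] shift after turn [0.01 0.02 0.06]
scene 404 246
213 371 4.03030303030303
side 240 159
126 207 4.03030303030303
wrist 258 190
140 208 2.66
```

View pics/d.png

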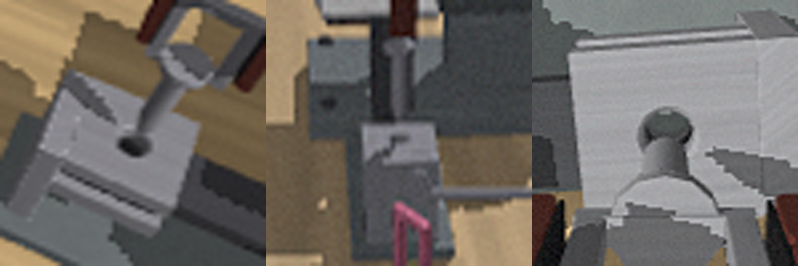

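Scene and wrist crops show the nose just over the hole and laterally centred (hole and shank are both at u≈258 in the wrist view). I'll check the fore-aft direction numerically.

```bash
python3 - <<'E'
from h import *
c=pickle.load(open('wr3.pkl','rb')); print(-c['R'].T@c['t'])
for n,u,v,z in (('hole far edge',258.2,180.6,90),('holeL',248.2,190,90),('holeR',268.2,190,90),('collar front',258.2,205.5,177.3)): print(n,ray(c,u,v,z).round(1))
g=c['color'].max(2); print(g[176:210,256:261].mean(1).round())
s=pickle.load(open('sc3.pkl','rb'))
# scene: hole & shank
print('scene hole', ray(s,371+134/4.03,213+145/4.03,90).round(1))
for px,py,z in ((141,128,107),(176,77,165)): print(ray(s,371+px/4.03,213+py/4.03,z).round(1))
print(s['color'].max(2)[240:254,398:414])
E
```

```text
[628.02038026 152.92387774 357.33453322]
hole far edge [563.7 159.2  90. ]
holeL [555.7 169.4  90. ]
holeR [553.8 150.9  90. ]
collar front [568.5 158.9 177.3]
[166. 168. 169. 174. 131. 121. 130.  81.  81.  82.  85.  85.  84.  80.
  71.  79. 106. 102. 100. 100. 102.  98.  98. 100.  99.  99.  98.  94.
 106.  93. 141. 171. 173. 169.]
scene hole [558.7 160.5  90. ]
[557.8 158.7 107. ]
[559.6 158.8 165. ]
[[103 142 139 138 137 136 137 119  60  58  67  81  98 112 123 122]
 [104 145 141 139 138 139 136 108  55  61  78  91 107 124 135 135]
 [ 81 105 146 142 138 140 134  94  60  68  87 105 119 129 137 141]
 [125  99 142 142 141 141 133  89  63  84 100 114 128 136 141 141]
 [139 138 142 154 168 163 136  73  75  93 108 126 136 139 138 138]
 [138 143 151 141 125 129 114  81  81 100 117 133 141 142 140 138]
 [136 141 144 131 121 107  94  86  96 123 146 144 141 138 139 140]
 [138 134 102  61  49  62  64  62  70  96 129 143 141 145 143 140]
 [142 131  77  27  30  35  52  61  61  73 107 143 141 140 141 143]
 [147 133  73  26  27  30  37  47  56  66 100 142 140 141 140 142]
 [140 143 135  82  33  24  28  34  53  77 110 140 140 142 138 140]
 [139 142 142 140 116  60  37  44  81 119 140 139 139 137 139 141]
 [143 140 139 141 144 143 140 134 146 144 142 141 141 138 137 138]
 [138 139 141 140 137 142 141 142 143 143 143 143 141 140 142 138]]
```

Request:
step_arm(
  targets=[0,-0.05,0.3,0,0,0,-0.3,0,0,0.3,0,0,0,-0.3,0,0,0.3,0,0,0,-0.3,0,0,0.3,0,0,0,-0.3,0,0,0.2,0,0,0,-0.3],
)

```text
t: 8.33
eef_pos: [557.9, 160.3, 164.6]
ee_rot: [0.999, -0.052, -0.001, 0.0]
wrist_force: [-0.4, 0.3, -1.2]
gripper_width: 43.7
gripper_force: 35.0
```

Free so far; tip is inside the upper plate.

Request:
step_arm(
  targets=[0,0,0.25,0,0,0,-0.3,0,0,0.25,0,0,0,-0.3,0,0,0.25,0,0,0,-0.3,0,0,0.25,0,0,0,-0.3,0,0,0,0,0,0,-0.3],
)

```text
t: 8.75
eef_pos: [557.7, 160.2, 144.5]
ee_rot: [0.999, -0.053, -0.001, 0.0]
wrist_force: [-0.8, -0.6, -3.2]
gripper_width: 43.8
gripper_force: 35.0
```

Request:
step_arm(
  targets=[0,0,0.25,0,0,0,-0.3,0,0,0.25,0,0,0,-0.3,0,0,0.25,0,0,0,-0.3,0,0,0.25,0,0,0,-0.3,0,0,0,0,0,0,-0.3],
)

```text
t: 9.17
eef_pos: [557.7, 160.4, 124.5]
ee_rot: [0.999, -0.053, -0.001, 0.0]
wrist_force: [0.2, -0.4, -1.7]
gripper_width: 43.6
gripper_force: 35.0
```

Request:
step_arm(
  targets=[0,0,0.15,0,0,0,-0.3,0,0,0.15,0,0,0,-0.3,0,0,0.15,0,0,0,-0.3,0,0,0,0,0,0,-0.3],
)

```text
t: 9.5
eef_pos: [558.2, 160.4, 116.1]
ee_rot: [0.999, -0.052, -0.0, -0.0]
wrist_force: [-0.8, -0.3, -2.1]
gripper_width: 43.8
gripper_force: 35.0
```

Request:
step_arm(
  targets=[0,0,0.1,0,0,0,-0.3,0,0,0.1,0,0,0,-0.3,0,0,0.1,0,0,0,-0.3,0,0,0,0,0,0,-0.3],
)

```text
t: 9.83
eef_pos: [558.5, 160.4, 111.9]
ee_rot: [0.999, -0.052, 0.0, -0.0]
wrist_force: [-3.7, -3.0, 9.3]
gripper_width: 43.4
gripper_force: 35.0
```

Request:
step_arm(
  targets=[0,0,0.05,0,0,0,-0.3,0,0,0,0,0,0,-0.3],
)

```text
t: 10.0
eef_pos: [558.6, 160.4, 111.9]
ee_rot: [0.999, -0.052, 0.0, -0.0]
wrist_force: [-5.8, -2.6, 18.4]
gripper_width: 43.9
gripper_force: 35.0
```

```bash
python3 - <<'E'
from h import *
delta([558.3,158.8,112],-5.5)
ims=[]
for n in ('scene','side','wrist'):
    c=cam(n); u,v=map(int,proj(c,[556,160,98])); 
    r=33 if n!='wrist' else 50
    ims.append(cv2.resize(c['color'][max(v-r,0):v+r,u-r:u+r],(266,266),interpolation=cv2.INTER_CUBIC))
cv2.imwrite('pics/e.png',np.hstack(ims)[:,:,::-1])
E
```

```text
t 10.0 pos [558.6 160.4 111.9] F [-5.8 -2.6 18.4] w 43.9
shift [-0.01  0.08 -0.  ]
turn [-0.   -0.01 -0.08] shift after turn [-0.01  0.08 -0.  ]
```

View pics/e.png

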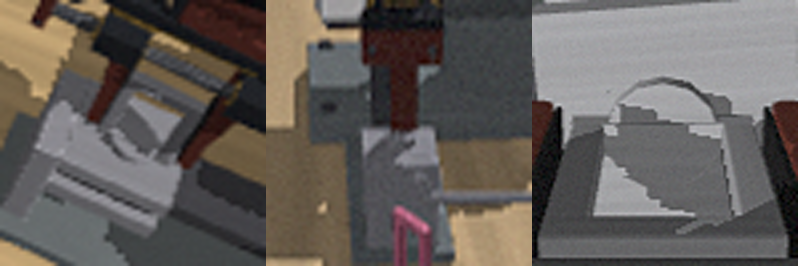

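The collar lies flat on the fork in the wrist and scene crops, and the force rise confirms it. I'll release and back off straight up.

Request:
step_arm(
  targets=[0,0,-0.05,0,0,0,-0.3,0,0,0,0,0,0,0.6,0,0,0,0,0,0,0.8,0,0,0,0,0,0,0.8,0,0,0,0,0,0,0.8],
)

```text
t: 10.57
eef_pos: [558.6, 160.6, 110.5]
ee_rot: [0.999, -0.052, 0.0, -0.0]
wrist_force: [0.2, 0.2, -0.2]
gripper_width: 67.0
gripper_force: 0.0
```

Request:
step_arm(
  targets=[0,0,0,0,0,0,0.8,0,0,-0.3,0,0,0,0.8,0,0,-0.6,0,0,0,0.8,0,0,-0.9,0,0,0,0.8,0,0,-0.9,0,0,0,0.8],
)

```text
t: 10.98
eef_pos: [558.0, 160.4, 165.1]
ee_rot: [0.999, -0.052, -0.001, 0.0]
wrist_force: [-0.2, -0.5, -0.2]
gripper_width: 78.9
gripper_force: 0.0
```

Request:
step_arm(
  targets=[0,0,-0.9,0,0,0,0.8,0,0,-0.9,0,0,0,0.8,0,0,-0.9,0,0,0,0.8,-0.5,0,-0.5,0,0,0,0.8,0,0,0,0,0,0,0.8],
)

```text
t: 11.4
eef_pos: [548.1, 161.9, 231.1]
ee_rot: [0.999, -0.052, 0.001, -0.001]
wrist_force: [-0.1, -1.0, -0.0]
gripper_width: 79.4
gripper_force: 0.0
```

```bash
python3 - <<'E'
from h import *
delta([558,160,112])
c=cam('scene'); a=cv2.resize(c['color'][120:320,130:450],(800,500),interpolation=cv2.INTER_CUBIC); cv2.imwrite('pics/f.png',a[:,:,::-1])
c=cam('wrist'); w=cloud(c).reshape(-1,3)
for lo,hi,r in ((93,100,20),(145,156,30)):
    q=w[(w[:,2]>lo)&(w[:,2]<hi)&(np.hypot(w[:,0]-555,w[:,1]-160)<r)]; print(len(q),q.mean(0).round(1),q.max(0).round(1))
E
```

```text
t 11.4 pos [548.1 161.9 231.1] F [-0.1 -1.  -0. ] w 79.4
shift [0.48 0.05 5.96]
491 [557.7 161.4  97.2] [568.6 178.3  99.9]
523 [555.6 161.8 150.5] [561.1 183.6 152.9]
```

View pics/f.png

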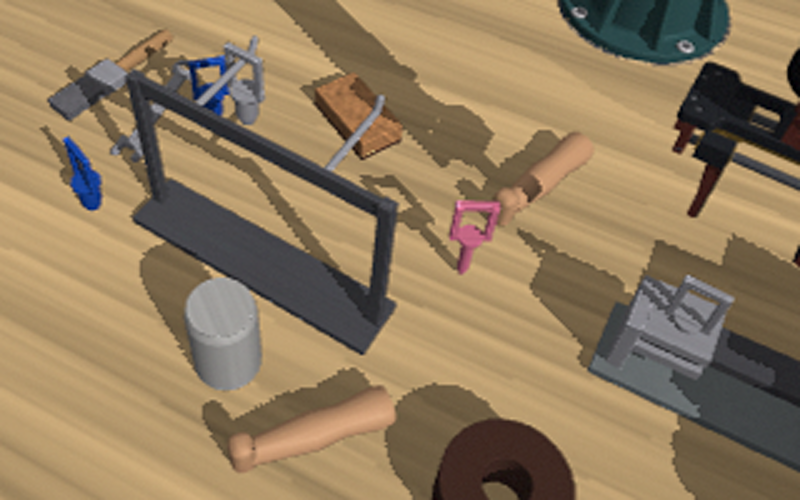

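The picture shows the pin upright in the fork at crop (695,310), with its loop top at 150.5 mm (150 expected when flush). The stub still hangs at (245,85), nothing else has moved, and the robot is clear.

```bash
python3 -c "
from h import *
print(finish_job())"
```

```text
the job is handed in; nothing more can be done
None
```

The slim lock pin is pushed down through the fork and tongue with its collar flush on the fork and released; the stub pin still hangs on its hook, nothing else was moved, and the job is handed in.

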